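Hang the weighing pan on the sprung scale and zero it

ROBOT

A 6-joint arm with a two-finger parallel gripper is mounted at the origin on the work surface. World frame = base frame: x ahead of the robot, y to its left, z up, the work surface at z = 0. Lengths are in mm, angles in rad, forces in N, time in s.
With the tool pointing down it reaches from about 150 to 775 mm from the base axis. Payload 6.1 kg.
Tool frame: the origin (TCP) lies on the centre line of the jaws, within the pads' length; the fingertips stand 14 mm ahead of it and the grasp point (between the pads) lies 5 mm behind it; z points along the fingers, y is the direction in which the jaws open and shut (so a half turn about z gives the same grasp; the last joint's range is limited). The gripper opens to 85 mm and grips with 20 to 120 N. Pads are 22 mm wide; open, the fingers measure 114 mm over their backs; the gripper's body (76 mm by 85 mm) begins 54 mm behind the grasp point. The pads swing forward as they close: fully open they stand 13 mm farther back than shut.
Start: joints at [-1.177, 0.126, -0.04, 1.405, 0, 1.571], TCP at [201.435, -484.801, 245.295] pointing down, gripper open.
Joint ranges: [-2.72, 2.72], [-0.95, 1.95], [-1.27, 1.35], [-1.78, 2.02], [-1.46, 1.47], [-3.14, 3.14]. Speed limits (rad/s): [2.39, 2.39, 3.01, 3.14, 3.14, 3.14].

INTERFACE

Orientations are given as a rotation vector (axis times angle).
In Python, from rig import r gives the robot as it stands.
- The arm moves only by the tool carry_out, never from a script. Its argument "deltas" is a list of rows, each an object of numbers: "ax", "ay", "az": the turn, a rotation vector about the tool's x, y, z in degrees; "x", "y", "z": the shift along the tool's x, y, z in mm; "hand": the finger opening in mm, from 0 to 85.4. In form: [{"ax": .., "ay": .., "az": .., "x": .., "y": .., "z": .., "hand": ..}, ...]. A call has 1 to 10 rows; each row is the pose to reach, as a shift and turn from the pose commanded when the call began, along the tool's axes at that moment; what a row does not reach only later rows make up. A row lasts 1/10 s, in which the tool goes at most 50 mm and 8.59 degrees, less where a joint would pass 70% of its speed; a pose out of reach is approached as far as the arm can. A call with a gripper value outside its range is refused whole. The fingers move at their own pace and stop on an object; "grip_force" is the grip in N (left out, the last holds). Time passes only in rows, so rows that repeat a pose let the fingers close. It gives the time, the measured TCP pose, the force and the opening at its end, in the units of the state.
- r.read_state(): the state, without advancing time (a new reading comes with each control period).
- r.read_camera(name): name is "scene" or "side" or "wrist"; returns the picture (400x640x3 uint8, red, green, blue); there is no depth.
- r.get_calibration(name): a dict with "mtx" (3x3 intrinsics, pixels), "view" (4x4, takes a point from world to camera coordinates). Camera axes: x right, y down, z forward; pixel columns grow to the right and rows downward; lengths in mm; the calibration is good to about 2 mm. A picture is of the moment at which its call begins: read the wrist's pose just before it. get_calibration takes no time and is no camera call; for the wrist camera it gives the pose at the moment of the call.
- r.hand_in(): hands the job in, once; it reports no verdict.
Trained networks look in the newest picture that a camera, given by its name, has taken for a name from the list of things; names that differ only in an ending like _2 or _b are one class to them, and where a whole thing is asked for, a point or a joint stands for the part that bears it (a point fixed in the world has none). Each returns a list of dicts, best first, with "confidence" (0 to 1); they miss things now and then, are a little off and sometimes report something else, mostly with a low value. They report only what shows in the picture. A call takes as long as a camera call. They do not tell look-alikes from the thing itself.
- r.trace(query, camera): "pixels" (400x640 bool, what is visible of it) and "box" ([centre column, centre row, width, height] in pixels, round what is visible of it).
The state is a dict: "time": time; "q": joint angles; "qvel": joint speeds; "joint_efforts": joint torques, N m; "tcp_pos": TCP position; "ee_rot": TCP orientation; "force": force on the tool from outside, world axes, zero at the start; "ft_torque": the same for the moment, N m; "width": finger opening in mm.
Only numpy, scipy, OpenCV 4.12 (cv2) and the standard library are available. Lean on these libraries where they do the work, as an engineer would, in place of code of your own. Each camera call takes 0.05 s, during which the arm holds its last target.

TASK

Get the portion scale ready: hang the empty weighing pan by its wire bail on the scale's sprung hook, easing its weight on gently so that the hook neither jerks down nor is pulled to its bottom stop, and let go. Wait until the pan hangs still, and only then press the round zero key on the console fully down and let it come up again. Leave the pan hanging and do not push about the other things on the counter.

Things in the scene. Friction and masses are not known exactly. Their poses are not given: they have to be found in the camera images.
- pan: Loose weighing pan, 0.3 to 0.55 kg: shallow open steel dish (130 mm across at the rim, 45 mm tall) with a rigid upright wire bail in the pan's own y-z plane and a black square grip on top; 207 mm tall in all. Origin: centre of the dish's underside; z up. Starts standing on the counter left or right of the stand. The hook goes through the bail along the pan's x, either way round.
- pan_bail (a point): Underside of the bail's 6 mm wire at its peak, the point that rests in the hook: 146 mm above the pan's underside, on its axis. The bail's legs rise from the rim at y = -61 and +61 mm to z = 75 mm, lean in to y = -50 and +50 mm at z = 115 mm, and meet like a roof in this peak.
- pan_grip (a point): Point in the middle of the square grip, on the pan's axis, 190 mm above its underside. The grip is 18 x 18 mm, its faces along the pan's x and y, and reaches from 153 to 207 mm above the underside.
- stand: Fixed scale stand: a grey base plate (x from -150 to +60 mm, 150 mm wide, 12 mm thick) and an upright 30 x 45 mm column 290 mm tall at its origin (centre of the column's foot). Its own -x is the way the hook points, roughly to the robot. A black sliding block (front face 37 mm before the column's centre, from 237 to 287 mm high when unloaded) carries the hook.
- hook (a joint): Dip of the sprung hook, m: 0 = unloaded, grows as the hook is pulled straight down; bottom stop at 0.060. Spring about 150 N/m after 0.3 N of preload (0.4 kg dips it about 24 mm), lightly damped: after a disturbance it bobs at about 3 Hz and settles in about 2 s.
- hook_seat (a point): Top of the hook's 8 mm wire in the bottom of the hook, where the bail rests: 125 mm before the column's centre, on the stand's x axis, 235 mm high unloaded; moves down with the hook. The bottom is flat for 14 mm along x. Towards the column the wire rises 25 mm steeply, then runs level to the block; towards the robot it rises to the tip. Nothing is above the hook.
- hook_tip (a point): Top of the upturned free end of the hook: 25 mm before the seat (along the stand's -x) and 20 mm higher than it. A bail brought in from the robot's side must have its underside pass above it, then come down behind it.
- console: Fixed white readout console 120 x 120 mm, 36 mm tall, with a ridge 54 mm tall holding a dark blank display at its far (+x) side, its front face 16 mm beyond the origin. Origin: centre of its underside; on the other side of the stand from where the pan starts.
- zero_key_top (a point): Centre of the top face of the round white zero key (36 mm across, in a grey ring) on top of the console, 22 mm before the console's centre on its -x side.
- zero_key (a joint): Travel of the zero key, m: 0 = up, 0.006 = fully down (pressed straight down, about 4 N; springs back).
- bowl: Bystander: steel bowl, 120 mm across, 50 mm tall, before the stand. Origin under its centre.
- jar: Bystander: closed amber jar, 64 mm across, 90 mm tall. Origin under its centre.
- tub: Bystander: white open tub, 90 mm across, 65 mm tall. Origin under its centre.
- sauce_bottle: Bystander: yellow bottle, 60 mm across, 190 mm tall. Origin under its centre.
- turner: Bystander: turner (spatula) 200 mm long lying flat. Origin under its middle.
- pot_lid: Bystander: aluminium pot lid with knob, 156 mm across, 42 mm tall. Origin under its centre.
- tongs: Bystander: steel tongs 220 mm long lying flat. Origin under their middle.
Not all that is in view belongs to the job. What is shaped like the pan but blue or yellow is not meant.

How it is judged (in metres and radians):
On the way, in this order (a step that is already met when the one before it is completed fails the run):
1. the pan hangs by its bail on the dipped hook, let go and still (value of joint hook above 0.012 m and height (world z) of pan above 0.025 m and horizontal distance between pan_bail and hook_seat below 0.02 m and distance between pan_bail and hook_seat below 0.03 m and angle between pan's own z axis and vertical below 0.2 rad and velocity of joint hook between -0.015 and 0.015 m/s and linear speed of pan below 0.04 m/s and contact force between each of the fingers, the arm and pan below 0.05 N), for 0.3 s.
2. the zero key is pressed down with the pan hanging still (value of joint zero_key above 0.0045 m and value of joint hook above 0.012 m and height (world z) of pan above 0.025 m and horizontal distance between pan_bail and hook_seat below 0.02 m and distance between pan_bail and hook_seat below 0.03 m and angle between pan's own z axis and vertical below 0.2 rad), for 0.05 s.
At the end, for the whole second after the job is handed in: The pan hangs by its bail in the hook (bail within 20 mm of the seat sideways and 30 mm in all, pan tilted less than 0.2 rad and more than 25 mm above the counter, hook dipped more than 12 mm), still (hook slower than 15 mm/s, pan slower than 40 mm/s), and the zero key is up again (within 1.5 mm) (value of joint hook above 0.012 m and height (world z) of pan above 0.025 m and horizontal distance between pan_bail and hook_seat below 0.02 m and distance between pan_bail and hook_seat below 0.03 m and angle between pan's own z axis and vertical below 0.2 rad and velocity of joint hook between -0.015 and 0.015 m/s and linear speed of pan below 0.04 m/s and value of joint zero_key below 0.0015 m); the robot touches nothing.
It fails at once if the zero key is pressed (more than 3 mm) while the pan is not hanging free and still (hook faster than 30 mm/s or pan faster than 80 mm/s) (value of joint zero_key above 0.003 m and not (value of joint hook above 0.012 m and height (world z) of pan above 0.025 m and horizontal distance between pan_bail and hook_seat below 0.02 m and distance between pan_bail and hook_seat below 0.03 m and angle between pan's own z axis and vertical below 0.2 rad and velocity of joint hook between -0.03 and 0.03 m/s and linear speed of pan below 0.08 m/s and contact force between each of the fingers, the arm and pan below 0.05 N)).
It fails at once if the hook jerks down faster than 0.3 m/s (velocity of joint hook above 0.3 m/s).
It fails at once if the hook is pulled to within 3 mm of its bottom stop (value of joint hook above 0.057 m).
It fails at once if a bystander is moved more than 30 mm (distance of any of bowl, jar, tub, sauce_bottle, turner, pot_lid, tongs from where it was at the start of the episode above 0.03 m).
It also fails if it takes over 59 s, if anything falls off the work surface, if the arm or the gripper's body presses on something with over 40 N, if the wrist force passes 120 N, or if a joint passes its speed limit or range.

## Working session

There is one attempt and no reset: what is moved stays moved. The work goes in short steps, Python scripts to look and compute and a tool call to move; the robot and the scene stay as the last step left them, time stands still between calls to the robot, and variables do not carry over. Pictures are saved under pics/ and viewed, and the job is handed in when it is done.

Besides the shell and the picture viewer there is one more tool, called after "Request:" by a JSON object that holds its "name" and its "arguments". carry_out: Moves the arm, as the interface text tells. Its arguments: {"type":"object","properties":{"deltas":{"type":"array"},"grip_force":{"type":"number"}},"required":["deltas"]}

```bash
ls; mkdir -p pics
python3 - <<'E'
from rig import r
import cv2
s=r.read_state(); print({k:(v if not hasattr(v,'tolist') else v.tolist()) for k,v in s.items()})
for n in ['scene','side','wrist']:
    im=r.read_camera(n); cv2.imwrite(f'pics/{n}0.png',im[:,:,::-1])
    c=r.get_calibration(n); print(n,c)
print(r.read_state()['time'])
E
```

```text
pics
{'time': 0.0, 'q': [-1.1769909540974084, 0.12640737528463888, -0.040630156356174424, 1.4053877259493062, -2.3389923394371223e-05, 1.5707705528456635], 'qvel': [-0.0018662683631504163, 0.0009777368175876342, 0.0002491874791877204, 4.5434587343021047e-07, 0.0004441441895227363, -0.0010328038506624757], 'joint_efforts': [3.1937629501044285e-05, -43.591471910476685, 35.29238820075989, 0.01723025750834495, 5.474152203532867e-05, 1.1314442929233337e-05], 'tcp_pos': [201.29059074097134, -484.4590887301427, 244.5039464801155], 'ee_rot': [-3.0793182683138505, -0.6143266790605768, 0.0005362959629062247], 'force': [-0.5794176597187274, -0.38333784568159235, 0.016885171993843186], 'ft_torque': [0.0382948744109308, -0.0559964734221648, 0.019992620699664426], 'width': 85.5388529905692}
scene {'mtx': array([[420.42825076,   0.        , 320.35945084],
       [  0.        , 420.42825076, 188.87578821],
       [  0.        ,   0.        ,   1.        ]]), 'view': array([[-3.50090726e-01,  9.36636549e-01, -1.21843837e-02,
         3.00299342e+02],
       [ 7.02985549e-01,  2.54116896e-01, -6.64255
[... 548 characters left out ...]
02],
       [ 3.82412863e-01, -6.07590858e-01, -6.96127683e-01,
         1.16903735e+03],
       [ 0.00000000e+00,  0.00000000e+00,  0.00000000e+00,
         1.00000000e+00]])}
wrist {'mtx': array([[358.67250364,   0.        , 322.76929622],
       [  0.        , 358.67250364, 201.55549962],
       [  0.        ,   0.        ,   1.        ]]), 'view': array([[ 3.84156705e-01, -9.23266544e-01, -1.58574852e-03,
        -5.24565370e+02],
       [-8.88793012e-01, -3.70276680e-01,  2.70078067e-01,
        -3.66723431e+01],
       [-2.49941210e-01, -1.02342898e-01, -9.62837122e-01,
         3.78984808e+02],
       [ 0.00000000e+00,  0.00000000e+00,  0.00000000e+00,
         1.00000000e+00]])}
0.15
```

View pics/scene0.png

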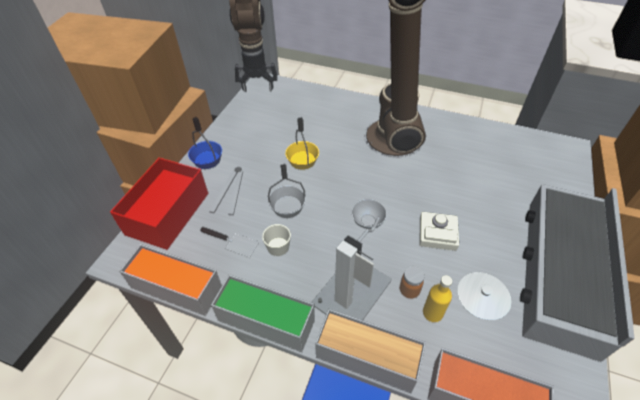

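View pics/side0.png

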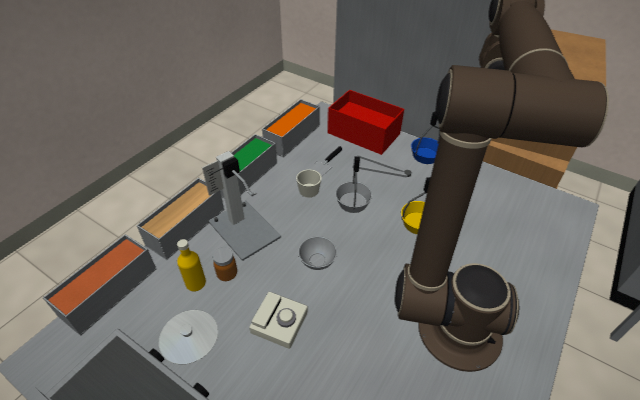

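View pics/wrist0.png

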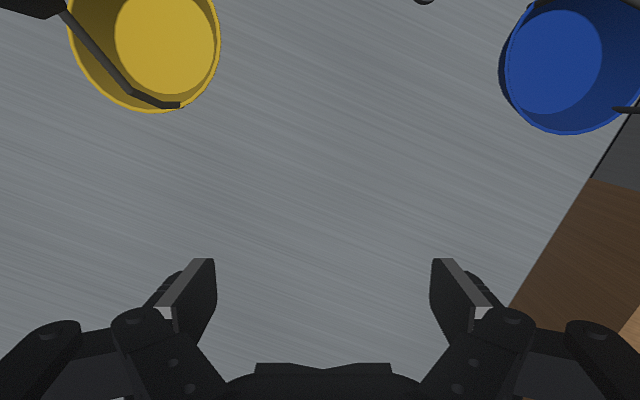

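The steel pan is at (287,200) in the scene picture with its grip at (284,172). In the side picture it is at (353,198) with the grip at (357,163). The stand is at about (350,270) in the scene picture and the console at (440,230). Next I trace them.

```bash
cat > h.py <<'E'
import numpy as np, cv2
from rig import r
def cal(n):
    c=r.get_calibration(n); return np.array(c['mtx']),np.array(c['view'])
def P(n):
    K,V=cal(n); return K@V[:3]
def proj(n,X):
    X=np.atleast_2d(X); h=np.c_[X,np.ones(len(X))]@P(n).T; return h[:,:2]/h[:,2:]
def ray(n,uv):
    K,V=cal(n); d=V[:3,:3].T@np.linalg.solve(K,[uv[0],uv[1],1]); o=-V[:3,:3].T@V[:3,3]; return o,d
def onz(n,uv,z):
    o,d=ray(n,uv); return o+d*(z-o[2])/d[2]
def tri(*obs):
    A=[];b=[]
    for n,uv in obs:
        p=P(n)
        A+= [uv[0]*p[2]-p[0],uv[1]*p[2]-p[1]]
    A=np.array(A); A/=np.linalg.norm(A[:,:3],axis=1)[:,None]
    return np.linalg.lstsq(A[:,:3],-A[:,3],rcond=None)[0]
E
python3 - <<'E'
from h import *
for q in ['pan','pan_grip','pan_bail','stand','hook_seat','hook_tip','hook','console','zero_key_top','zero_key','bowl','jar','tub','tongs','turner','sauce_bottle','pot_lid']:
    for n in ['scene','side']:
        if q in('bowl','jar','tub','tongs','turner','sauce_bottle','pot_lid') and n=='side': continue
        for d in r.trace(q,n)[:3]:
            ys,xs=np.nonzero(d['pixels']); print(q,n,round(d['confidence'],2),np.round(d['box'],1),len(xs), np.round([xs.mean(),ys.mean()],1) if len(xs) else '')
print(r.read_state()['time'])
ims={n:cv2.imread(f'pics/{n}0.png') for n in ['scene','side']}
def crop(n,x,y,w,h,s):return cv2.resize(ims[n][y:y+h,x:x+w],None,fx=s,fy=s,interpolation=cv2.INTER_CUBIC)
cv2.imwrite('pics/c1.png',np.hstack([crop('scene',257,155,60,70,6),crop('side',325,145,60,70,6)]))
cv2.imwrite('pics/c2.png',np.hstack([crop('scene',310,210,90,110,4),crop('side',200,150,90,110,4)]))
cv2.imwrite('pics/c3.png',np.hstack([crop('scene',405,200,65,60,6),crop('side',245,285,65,60,6)]))
E
```

```text
pan scene 0.91 [285.  189.4  39.7  56.7] 1207 [286.9 196.2]
pan scene 0.89 [302.4 142.1  35.7  53.6] 873 [301.6 150.8]
pan scene 0.64 [203.1 145.   37.1  53. ] 889 [204.1 150. ]
pan side 0.82 [353.6 185.5  40.   53.6] 974 [353.2 193.8]
pan side 0.67 [236.1 175.5  36.   40.6] 311 [231.  169.6]
pan side 0.61 [413.  207.2  27.7  56.7] 665 [413.5 211.4]
pan_grip scene 0.88 [285.1 191.9  31.9  55.9] 1076 [286.3 197.3]
pan_grip scene 0.85 [204.6 144.8  36.9  47.7] 904 [204.  149.8]
pan_grip scene 0.78 [300.6 142.2  33.2  56. ] 874 [301.8 150.7]
pan_grip side 0.7 [414.1 205.4  26.1  54.7] 659 [413.5 210.9]
pan_grip side 0.65 [354.1 185.7  35.7  55.2] 1022 [353.1 193.3]
pan_grip side 0.56 [424.8 135.9  33.4  50.1] 703 [425.3 145.4]
pan_bail scene 0.94 [204.6 145.2  29.3  47.9] 857 [204.3 150.3]
pan_bail scene 0.69 [284.4 191.7  37.5  49.8] 1004 [286.2 198.6]
pan_bail scene 0.61 [301.2 144.4  30.   52.9] 844 [301.7 151. ]
pan_bail side 0.82 [415.  204.9  28.8  54.8] 670 [413.2 211.2]
pan_bail side 0.82 [425.  141.4  23.3  50.7] 726 [425.2 145.6]
pan_bail side 0.61 [353.1 184.1  37.   56.6] 10
[... 1269 characters left out ...]
19 [285.5 315.5]
zero_key side 0.44 [353.2 184.1  39.   54.1] 1019 [353.2 192.8]
bowl scene 0.85 [367.5 215.6  30.7  31.9] 787 [368.1 212.5]
jar scene 0.61 [411.4 282.6  29.9  32. ] 611 [411.8 281.6]
tub scene 0.62 [277.9 240.   30.5  29. ] 679 [276.6 238.9]
tub scene 0.48 [436.6 297.6  31.3  46.5] 948 [438.  300.2]
tongs scene 0.87 [226.6 190.2  33.2  46.7] 555 [229.3 190.9]
tongs scene 0.3 [285.4 190.8  40.5  57.3] 1112 [286.3 197.3]
turner scene 0.72 [230.  240.9  64.7  29.4] 614 [233.8 240.9]
sauce_bottle scene 0.88 [434.6 297.7  29.8  44.2] 867 [437.9 300.1]
pot_lid scene 0.55 [484.6 297.8  55.2  49.8] 1971 [483.9 295.3]
pot_lid scene 0.34 [360.6 234.2  37.3  36.1] 272 [360.1 237.1]
1.5
```

View pics/c1.png

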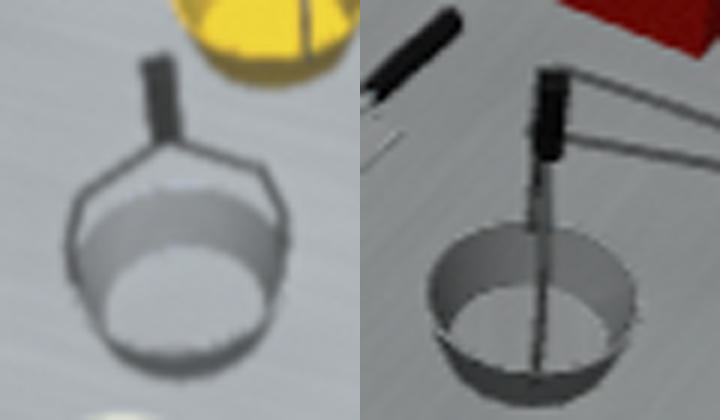

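View pics/c2.png

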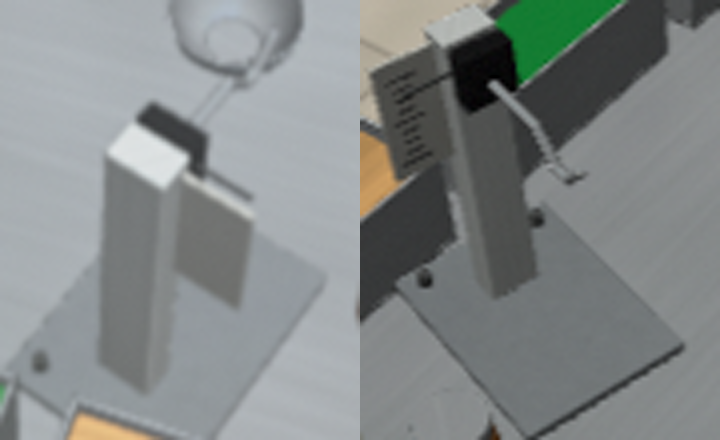

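View pics/c3.png

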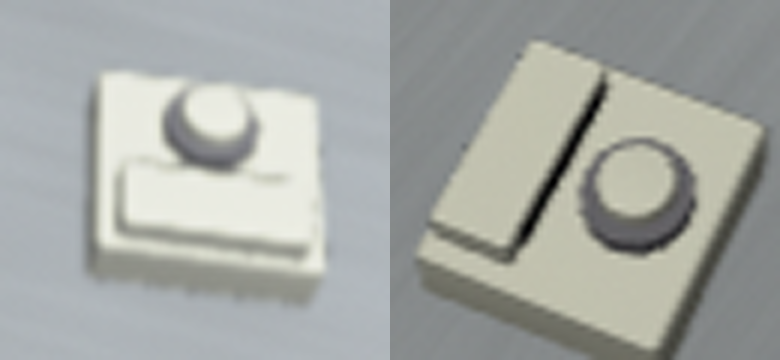

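Run:
```python
from h import *
from scipy.optimize import least_squares
def o(x0,y0,s,u,v): return np.array([x0+(u+.5)/s-.5,y0+(v+.5)/s-.5])
SC1=lambda u,v:('scene',o(257,155,6,u,v)); SD1=lambda u,v:('side',o(325,145,6,u-360,v))
SC2=lambda u,v:('scene',o(310,210,4,u,v)); SD2=lambda u,v:('side',o(200,150,4,u-360,v))
SC3=lambda u,v:('scene',o(405,200,6,u,v)); SD3=lambda u,v:('side',o(245,285,6,u-390,v))
def fit(pts,x0,free=3):
    def res(p,full=False):
        c,s=np.cos(p[2]),np.sin(p[2]); R=np.array([[c,-s,0],[s,c,0],[0,0,1]])
        e=[proj(n,R@np.array(X)+[p[0],p[1],0])[0]-uv for (n,uv),X in pts]
        return np.ravel(e)
    f=least_squares(res,x0,x_scale=[10,10,.1],loss='soft_l1'); print(np.round(f.x,3),'deg',np.degrees(f.x[2]).round(1)); print(np.round(res(f.x).reshape(-1,2),1).tolist()); return f.x
g=tri(SC1(160,62),SD1(553,75)); print('grip top',g)
for sgn in (1,):
  # scene image right ~ +y?
  pan=[(SC1(160,60),[0,0,207]),(SC1(166,142),[0,0,151]),(SC1(262,166),[0,50,115]),(SC1(82,192),[0,-50,115]),(SC1(286,237),[0,61,75]),(SC1(72,255),[0,-61,75]),(SD1(553,72),[0,0,207]),(SD1(549,160),[0,0,153]),(SD1(538,370),[0,61,45])]
  p=onz('scene',[287,200],20); print(p)
  fit(pan,[p[0],p[1],0.0])
p=onz('scene',[347,305],0); print(p)
st=[(SC2(133,122),[-15,-22.5,290]),(SC2(188,160),[-15,22.5,290]),(SC2(163,187),[15,22.5,290]),(SC2(107,150),[15,-22.5,290]),(SC2(326,275),[-150,75,12]),(SC2(150,395),[15,22.5,12]),
(SD2(683,347),[-150,75,12]),(SD2(395,283),[60,-75,12][:3]),(SD2(530,435),[60,75,12])]
S=fit(st,[p[0],p[1],0.0])
p=onz('scene',[440,230],36)
co=[(SC3(217,110),[-22,0,42]),(SD3(636,178),[-22,0,42]),(SC3(100,73),[-60,-60,36]),(SC3(318,97),[-60,60,36]),(SD3(765,125),[-60,-60,36]),(SD3(660,352),[-60,60,36]),(SD3(537,40),[60,-60,36]),(SD3(418,260),[60,60,36])]
C=fit(co,[p[0],p[1],0])
print('key tri',tri(SC3(217,110),SD3(636,178)))
```

```text
grip top [ 492.16780082 -258.2857139   209.27048808]
[ 478.45108449 -266.45102819   20.        ]
[ 492.026 -258.79     0.551] deg 31.5
[[0.0, 0.9], [0.4, -0.6], [0.1, 0.6], [0.2, 0.8], [-0.2, -3.8], [-0.2, -1.3], [0.2, 0.9], [-0.3, -1.2], [-0.2, -0.3]]
[772.71954539  51.47651655   0.        ]
[7.79359e+02 4.65290e+01 5.79000e-01] deg 33.2
[[-5.1, 8.1], [-0.9, -4.9], [8.8, -1.5], [4.6, 11.5], [-35.6, -21.9], [6.6, -0.7], [-4.1, 0.9], [11.0, -17.1], [-30.9, -21.7]]
[4.26454e+02 2.55876e+02 2.11000e-01] deg 12.1
[[-0.5, 2.8], [0.3, 3.3], [0.0, -0.9], [0.2, -1.0], [0.5, -0.6], [0.1, 0.1], [-0.6, -0.3], [-1.0, -0.4]]
key tri [405.72896559 250.13311406  56.89871219]
```

Run:
```python
from h import *
from scipy.optimize import least_squares
def o(x0,y0,s,u,v): return np.array([x0+(u+.5)/s-.5,y0+(v+.5)/s-.5])
SC2=lambda u,v:('scene',o(310,210,4,u,v)); SD2=lambda u,v:('side',o(200,150,4,u-360,v))
def fit(pts,x0):
    def res(p):
        c,s=np.cos(p[2]),np.sin(p[2]); R=np.array([[c,-s,0],[s,c,0],[0,0,1]])
        return np.ravel([proj(n,R@np.array(X)+[p[0],p[1],0])[0]-uv for (n,uv),X in pts])
    f=least_squares(res,x0,x_scale=[10,10,.1],loss='soft_l1'); print(np.round(f.x,3),'deg',np.degrees(f.x[2]).round(1)); print(np.round(res(f.x).reshape(-1,2),1).tolist()); return f.x
p=onz('scene',[347,305],0)
st=[(SC2(133,122),[-15,-22.5,290]),(SC2(188,160),[-15,22.5,290]),(SC2(163,187),[15,22.5,290]),(SC2(107,150),[15,-22.5,290]),(SC2(326,275),[-150,75,12]),
(SD2(683,347),[-150,-75,12]),(SD2(395,283),[60,75,12]),(SD2(530,437),[-150,75,12])]
S=fit(st,[p[0],p[1],0.0])
c,s=np.cos(S[2]),np.sin(S[2]);R=np.array([[c,-s,0],[s,c,0],[0,0,1]]);t=np.array([S[0],S[1],0])
for nm,X in dict(seat=[-125,0,235],tip=[-150,0,255]).items():
    W=R@np.array(X)+t; print(nm,W.round(1)); 
    for n,(x0,y0,a) in dict(scene=(310,210,0),side=(200,150,360)).items(): print(n,((proj(n,W)[0]-[x0,y0]+.5)*4-.5+[a,0]).round(0))
# bowl etc world
for nm,n,uv,z in [('bowl','scene',[368,212],25),('tub','scene',[277,239],32),('jar','scene',[411.6,281.7],45),('yellow','scene',[301.7,151],50),('bottle','scene',[438,300],95)]:
    print(nm,onz(n,uv,z).round(0))
```

```text
[ 7.71009e+02  3.92500e+01 -2.93000e-01] deg -16.8
[[-0.3, -0.9], [1.2, -1.2], [0.4, 0.6], [-0.9, 0.3], [1.0, 0.0], [0.7, -1.4], [-0.5, -1.0], [-0.5, -0.2]]
seat [651.3  75.4 235. ]
scene [252.  73.]
side [563. 170.]
tip [627.4  82.6 255. ]
scene [275.  31.]
side [579. 169.]
bowl [437.  16.  25.]
tub [ 649. -226.   32.]
jar [660. 211.  45.]
yellow [ 258. -299.   50.]
bottle [720. 289.  95.]
```

Everything fits to about 1 px, except one or two pan and key points that are 3 px off:
- pan at (492, −259), yaw 31.5°
- stand at (771, 39), yaw −16.8°
- hook seat at about (651, 75, 235)
- zero key at about (406, 250, 55)

I'll move above the pan for a wrist look.

Request:
{"name": "carry_out", "arguments": {"deltas": [{"x": 40, "y": -11, "z": -20}, {"x": 85, "y": -23, "z": -45, "az": -2}, {"x": 130, "y": -36, "z": -45, "az": -4}, {"x": 175, "y": -48, "z": -45, "az": -6}, {"x": 220, "y": -60, "z": -45, "az": -8.9}, {"x": 265, "y": -73, "z": -45, "az": -8.9}, {"x": 305, "y": -83, "z": -45, "az": -8.9}, {"x": 340, "y": -93, "z": -45, "az": -8.9}, {"x": 355, "y": -97, "z": -45, "az": -8.9}, {"x": 355, "y": -97, "z": -45, "az": -8.9}]}}

```text
invalid input at $.deltas[0]: expected keys ax, ay, az, x, y, z, hand
```

Run:
```python
from h import *
s=r.read_state(); print(s['time'],s['tcp_pos'],s['ee_rot'],s['q'],s['force'])
im=r.read_camera('wrist'); cv2.imwrite('pics/w1.png',im[:,:,::-1])
K,V=cal('wrist')
W=lambda X: proj('wrist',X)[0].round(0)
c,sn=np.cos(.551),np.sin(.551)
for X in ([0,0,207],[9,9,207],[9,-9,207],[-9,9,207],[-9,-9,207],[0,50,115],[0,-50,115],[0,61,75],[0,-61,75],[0,65,45],[0,-65,45]):
    w=[492+c*X[0]-sn*X[1],-258.8+sn*X[0]+c*X[1],X[2]]; print(X,W(w))
```

```text
1.5 [ 201.4308478  -484.79789499  245.28718343] [-3.08087215e+00 -6.14528740e-01  4.70026668e-05] [-1.17699178e+00  1.25816416e-01 -3.95972199e-02  1.40541751e+00
 -2.35653674e-05  1.57083710e+00] [ 0.00756711  0.37815594 -0.13303323]
[0, 0, 207] [  -94. -1181.]
[9, 9, 207] [ -150. -1246.]
[9, -9, 207] [  -75. -1272.]
[-9, 9, 207] [ -112. -1095.]
[-9, -9, 207] [  -41. -1118.]
[0, 50, 115] [  21. -497.]
[0, -50, 115] [ 222. -546.]
[0, 61, 75] [  58. -385.]
[0, -61, 75] [ 259. -431.]
[0, 65, 45] [  84. -326.]
[0, -65, 45] [ 273. -368.]
```

View pics/w1.png

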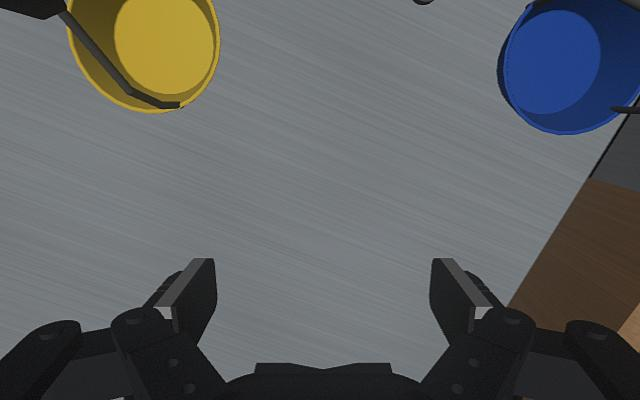

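All the keys are required, so the call was refused and the arm has not moved.

Request:
{"name": "carry_out", "arguments": {"deltas": [{"ax": 0, "ay": 0, "az": 0, "x": 40, "y": -11, "z": -20, "hand": 85}, {"ax": 0, "ay": 0, "az": -2, "x": 85, "y": -23, "z": -45, "hand": 85}, {"ax": 0, "ay": 0, "az": -4, "x": 130, "y": -36, "z": -45, "hand": 85}, {"ax": 0, "ay": 0, "az": -6, "x": 175, "y": -48, "z": -45, "hand": 85}, {"ax": 0, "ay": 0, "az": -8.9, "x": 220, "y": -60, "z": -45, "hand": 85}, {"ax": 0, "ay": 0, "az": -8.9, "x": 265, "y": -73, "z": -45, "hand": 85}, {"ax": 0, "ay": 0, "az": -8.9, "x": 305, "y": -83, "z": -45, "hand": 85}, {"ax": 0, "ay": 0, "az": -8.9, "x": 340, "y": -93, "z": -45, "hand": 85}, {"ax": 0, "ay": 0, "az": -8.9, "x": 355, "y": -97, "z": -45, "hand": 85}, {"ax": 0, "ay": 0, "az": -8.9, "x": 355, "y": -97, "z": -45, "hand": 85}]}}

```text
time: 2.55
tcp_pos: [493.3, -257.9, 289.8]
ee_rot: [-3.022, -0.856, 0.001]
force: [-0.4, 0.6, 1.1]
width: 85.0
```

Run:
```python
from h import *
s=r.read_state(); print(s['time'],s['tcp_pos'],s['ee_rot'],s['q'],s['force'])
im=r.read_camera('wrist'); cv2.imwrite('pics/w1.png',im[:,:,::-1])
K,V=cal('wrist')
W=lambda X: proj('wrist',X)[0].round(0)
c,sn=np.cos(.551),np.sin(.551)
for X in ([0,0,207],[9,9,207],[9,-9,207],[-9,9,207],[-9,-9,207],[0,50,115],[0,-50,115],[0,61,75],[0,-61,75],[0,65,45],[0,-65,45]):
    w=[492+c*X[0]-sn*X[1],-258.8+sn*X[0]+c*X[1],X[2]]; print(X,W(w))
```

```text
2.55 [ 493.26890039 -257.85612197  289.81317023] [-3.02220236e+00 -8.56160845e-01  7.16482558e-04] [-4.81691363e-01  1.92796289e-01  1.37107003e-01  1.51575406e+00
  2.00648785e-05  2.10778677e+00] [-0.39329873  0.55401684  1.1470253 ]
[0, 0, 207] [323. 214.]
[9, 9, 207] [308. 200.]
[9, -9, 207] [337. 200.]
[-9, 9, 207] [308. 228.]
[-9, -9, 207] [337. 228.]
[0, 50, 115] [265. 182.]
[0, -50, 115] [380. 182.]
[0, 61, 75] [260. 173.]
[0, -61, 75] [385. 173.]
[0, 65, 45] [261. 167.]
[0, -65, 45] [384. 167.]
```

View pics/w1.png

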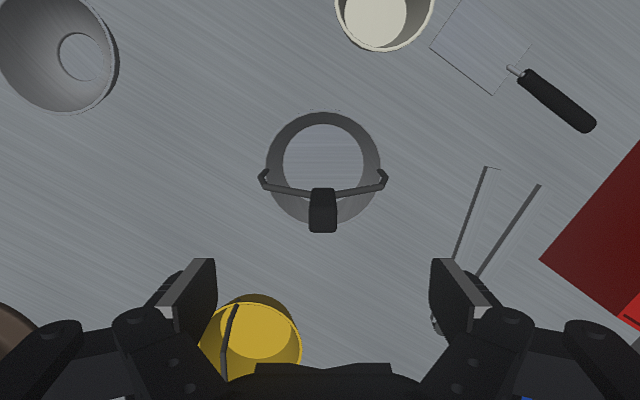

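The wrist picture shows the grip top at (322,218), about 3 px below where I predicted, and the bail legs symmetric at columns 262 and 384. So the yaw is right and a 3 mm shift in tool x fixes the position. Descending.

Request:
{"name": "carry_out", "arguments": {"deltas": [{"ax": 0, "ay": 0, "az": 0, "x": -3, "y": 0, "z": 15, "hand": 60}, {"ax": 0, "ay": 0, "az": 0, "x": -3, "y": 0.5, "z": 40, "hand": 60}, {"ax": 0, "ay": 0, "az": 0, "x": -3, "y": 0.5, "z": 65, "hand": 60}, {"ax": 0, "ay": 0, "az": 0, "x": -3, "y": 0.5, "z": 85, "hand": 60}, {"ax": 0, "ay": 0, "az": 0, "x": -3, "y": 0.5, "z": 97, "hand": 50}, {"ax": 0, "ay": 0, "az": 0, "x": -3, "y": 0.5, "z": 102, "hand": 40}, {"ax": 0, "ay": 0, "az": 0, "x": -3, "y": 0.5, "z": 102, "hand": 28}, {"ax": 0, "ay": 0, "az": 0, "x": -3, "y": 0.5, "z": 102, "hand": 20}, {"ax": 0, "ay": 0, "az": 0, "x": -3, "y": 0.5, "z": 102, "hand": 10}, {"ax": 0, "ay": 0, "az": 0, "x": -3, "y": 0.5, "z": 102, "hand": 10}], "grip_force": 40}}

```text
time: 3.6
tcp_pos: [490.0, -261.1, 189.3]
ee_rot: [3.023, 0.852, 0.001]
force: [-2.0, 1.0, 3.0]
width: 17.5
```

Run:
```python
from h import *
s=r.read_state(); print(s['time'],s['tcp_pos'],s['ee_rot'],s['q'],s['force'],s['width'])
im=r.read_camera('wrist'); cv2.imwrite('pics/w2.png',im[:,:,::-1])
```

```text
3.6 [ 490.02827916 -261.07679263  189.26651861] [3.02307135e+00 8.51753426e-01 1.43289368e-03] [-4.89545253e-01  1.86985609e-01 -8.97839293e-02  1.29279993e+00
  3.86108549e-05  2.10278406e+00] [-2.03971718  1.03859688  2.95197163] 17.540980584688686
```

View pics/w2.png

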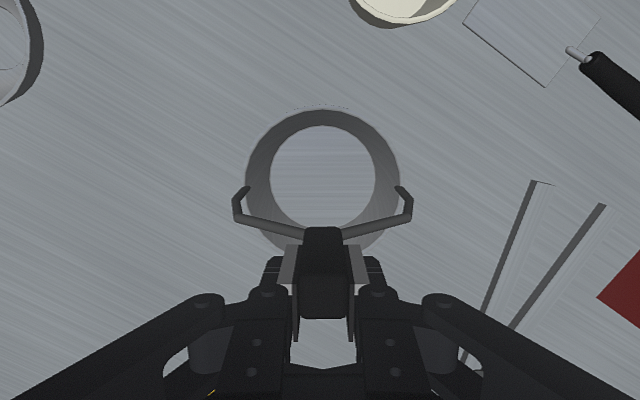

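The pads closed on the grip at 17.5 mm and the pan is upright. Lifting.

Request:
{"name": "carry_out", "arguments": {"deltas": [{"ax": 0, "ay": 0, "az": 0, "x": 0, "y": 0, "z": -3, "hand": 10}, {"ax": 0, "ay": 0, "az": 0, "x": 0, "y": 0, "z": -10, "hand": 10}, {"ax": 0, "ay": 0, "az": 0, "x": 0, "y": 0, "z": -25, "hand": 10}, {"ax": 0, "ay": 0, "az": 0, "x": 0, "y": 0, "z": -45, "hand": 10}, {"ax": 0, "ay": 0, "az": 0, "x": 0, "y": 0, "z": -65, "hand": 10}, {"ax": 0, "ay": 0, "az": 0, "x": 0, "y": 0, "z": -85, "hand": 10}, {"ax": 0, "ay": 0, "az": 0, "x": 2, "y": -2, "z": -103, "hand": 10}, {"ax": 0, "ay": 0, "az": 0, "x": 7, "y": -7, "z": -117, "hand": 10}, {"ax": 0, "ay": 0, "az": 0, "x": 16, "y": -17, "z": -126, "hand": 10}, {"ax": 0, "ay": 0, "az": 0, "x": 30, "y": -31, "z": -129, "hand": 10}]}}

```text
time: 4.65
tcp_pos: [499.4, -218.7, 318.2]
ee_rot: [3.024, 0.85, 0.001]
force: [0.8, -0.2, -4.7]
width: 17.4
```

Request:
{"name": "carry_out", "arguments": {"deltas": [{"ax": 0, "ay": 0, "az": -4, "x": 18, "y": -19, "z": 0, "hand": 10}, {"ax": 0, "ay": 0, "az": -10, "x": 43, "y": -44, "z": 0, "hand": 10}, {"ax": 0, "ay": 0, "az": -17, "x": 72, "y": -74, "z": 0, "hand": 10}, {"ax": 0, "ay": 0, "az": -24, "x": 102, "y": -106, "z": 0, "hand": 10}, {"ax": 0, "ay": 0, "az": -31, "x": 132, "y": -137, "z": 0, "hand": 10}, {"ax": 0, "ay": 0, "az": -38, "x": 162, "y": -168, "z": 0, "hand": 10}, {"ax": 0, "ay": 0, "az": -45, "x": 190, "y": -197, "z": 0, "hand": 10}, {"ax": 0, "ay": 0, "az": -52, "x": 210, "y": -217, "z": 0, "hand": 10}, {"ax": 0, "ay": 0, "az": -57, "x": 223, "y": -231, "z": 0, "hand": 10}, {"ax": 0, "ay": 0, "az": -60, "x": 227, "y": -235, "z": 0, "hand": 10}]}}

```text
time: 5.65
tcp_pos: [570.0, 103.1, 316.5]
ee_rot: [-2.185, -2.255, 0.001]
force: [0.5, -1.6, -5.0]
width: 17.2
```

Request:
{"name": "carry_out", "arguments": {"deltas": [{"ax": 0, "ay": 0, "az": -5, "x": 0, "y": 0, "z": 0, "hand": 10}, {"ax": 0, "ay": 0, "az": -13, "x": 0, "y": 0, "z": 0, "hand": 10}, {"ax": 0, "ay": 0, "az": -21, "x": 0, "y": 0, "z": 0, "hand": 10}, {"ax": 0, "ay": 0, "az": -29, "x": 0, "y": 0, "z": 0, "hand": 10}, {"ax": 0, "ay": 0, "az": -37, "x": 0, "y": 0, "z": 0, "hand": 10}, {"ax": 0, "ay": 0, "az": -45, "x": 0, "y": 0, "z": 0, "hand": 10}, {"ax": 0, "ay": 0, "az": -53, "x": 0, "y": 0, "z": 0, "hand": 10}, {"ax": 0, "ay": 0, "az": -61, "x": 0, "y": 0, "z": 0, "hand": 10}, {"ax": 0, "ay": 0, "az": -68, "x": 0, "y": 0, "z": 0, "hand": 10}, {"ax": 0, "ay": 0, "az": -71.7, "x": 0, "y": 0, "z": 0, "hand": 10}]}}

```text
time: 6.65
tcp_pos: [569.7, 100.7, 316.9]
ee_rot: [-0.453, -3.108, 0.0]
force: [0.2, -0.1, -4.7]
width: 17.6
```

Run:
```python
from h import *
s=r.read_state(); print(s['time'],s['tcp_pos'],s['ee_rot'],s['q'],s['force'],s['width'])
for n in ['wrist','side','scene']:
    im=r.read_camera(n); cv2.imwrite(f'pics/{n}3.png',im[:,:,::-1])
s=r.read_state(); print(s['time'],s['tcp_pos'],s['ee_rot'],s['force'],s['width'])
f=lambda n,x,y,w,h,k:cv2.resize(cv2.imread(f'pics/{n}3.png')[y:y+h,x:x+w],None,fx=k,fy=k,interpolation=cv2.INTER_CUBIC)
cv2.imwrite('pics/c3b.png',np.hstack([f('scene',300,150,100,130,4),f('side',220,110,100,130,4)]))
```

```text
6.65 [569.7248498  100.70568488 316.86234375] [-4.52912439e-01 -3.10762032e+00  2.71314584e-04] [1.74860093e-01 2.45609331e-01 2.63133388e-01 1.58945832e+00
 1.94571663e-04 4.64307147e-01] [ 0.1803786  -0.07032824 -4.72487942] 17.557336525482242
6.8 [569.82729736 100.54680356 316.96302742] [-4.61368892e-01 -3.10666136e+00  2.63173930e-04] [-0.69249402 -0.47211956 -5.28192992] 17.406399268800694
```

View pics/wrist3.png

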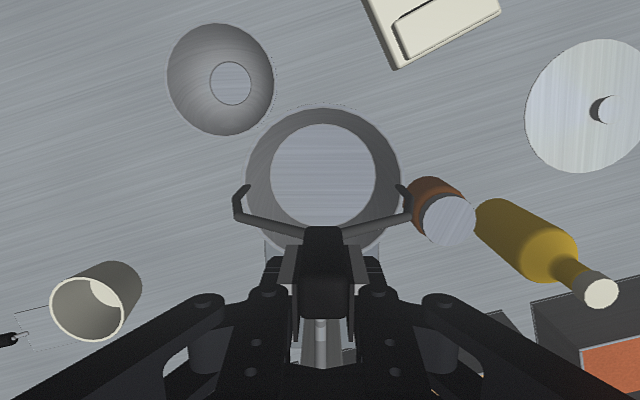

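View pics/c3b.png

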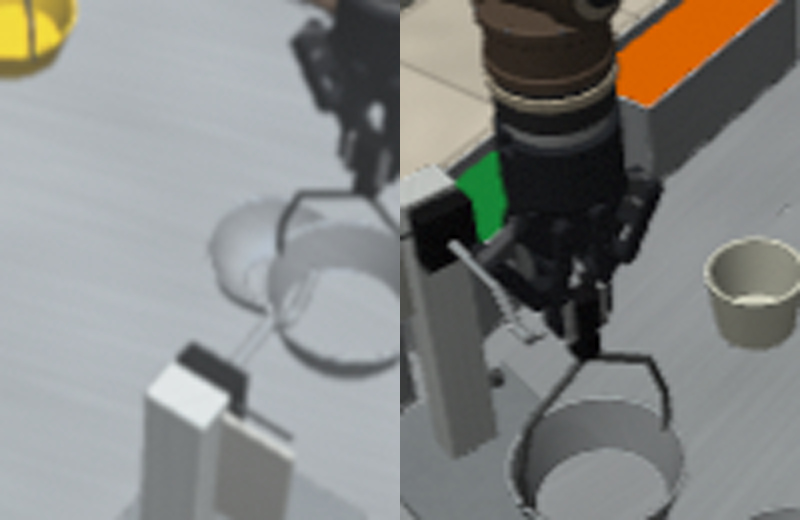

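Run:
```python
from h import *
f=lambda n,x,y,w,h,k:cv2.resize(cv2.imread(f'pics/{n}3.png')[y:y+h,x:x+w],None,fx=k,fy=k,interpolation=cv2.INTER_CUBIC)
a=f('scene',350,195,50,50,8);b=f('side',325-100,160,50,50,8)
a=f('scene',350,195,50,50,8);b=f('side',325,160,50,50,8)
b=f('side',328,165,50,50,8)
X=dict(tip=[627.4,82.6,255],seat=[651.3,75.4,235],bail=[569.8,100.5,273.6])
for k,v in X.items(): print(k,proj('scene',v)[0].round(1),proj('side',v)[0].round(1))
b=f('side',330,165,50,50,8)
p=proj('side',X['tip'])[0].astype(int)-20; q=proj('scene',X['tip'])[0].astype(int)-20
print(q,p)
A=f('scene',q[0],q[1],45,45,8);B=f('side',p[0],p[1],45,45,8)
for im,n,o in((A,'scene',q),(B,'side',p)):
    for k,v in X.items():
        u=((proj(n,v)[0]-o+.5)*8-.5).astype(int); cv2.circle(im,tuple(int(t) for t in u),3,(0,0,255),1)
cv2.imwrite('pics/c4.png',np.hstack([A,B]))
```

```text
tip [378.4 217.5] [254.5 191.8]
seat [372.7 228. ] [250.3 192.1]
bail [391.  199.2] [266.2 199.2]
[358 197] [234 171]
```

View pics/c4.png

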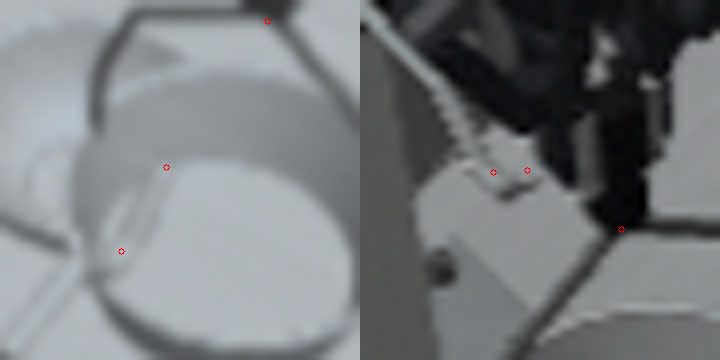

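Run:
```python
from h import *
sc=lambda u,v:('scene',[358+(u+.5)/8-.5,197+(v+.5)/8-.5]); sd=lambda u,v:('side',[234+(u-360+.5)/8-.5,171+(v+.5)/8-.5])
print('tip',tri(sc(158,183),sd(534,180)))
print('seat',tri(sc(108,268),sd(503,188)))
print('bail',tri(sc(268,13),sd(612,226)))
```

```text
tip [628.1903398   80.0955193  247.06356578]
seat [651.46602086  71.76391532 224.04296942]
bail [570.59906081 101.68296337 277.27576643]
```

Run:
```python
from h import *
# wrist pose same as picture (arm holding)
c,s=np.cos(-.293),np.sin(-.293)
for X in ([-150,0,255],[-125,0,235],[-110,0,260],[-80,0,260],[-37,0,260],[-15,0,290],[-15,22.5,290],[-15,-22.5,290]):
    print(X,proj('wrist',[771+c*X[0]-s*X[1],39.25+s*X[0]+c*X[1],X[2]])[0].round(1))
im=cv2.imread('pics/wrist3.png'); cv2.imwrite('pics/c5.png',cv2.resize(im[280:400,240:400],None,fx=5,fy=5,interpolation=cv2.INTER_CUBIC))
```

```text
[-150, 0, 255] [323.3 321.2]
[-125, 0, 235] [323.3 335.9]
[-110, 0, 260] [323.3 381.7]
[-80, 0, 260] [323.4 420. ]
[-37, 0, 260] [323.4 470.5]
[-15, 0, 290] [323.5 545.8]
[-15, 22.5, 290] [360.  545.7]
[-15, -22.5, 290] [287.1 545.8]
```

View pics/c5.png

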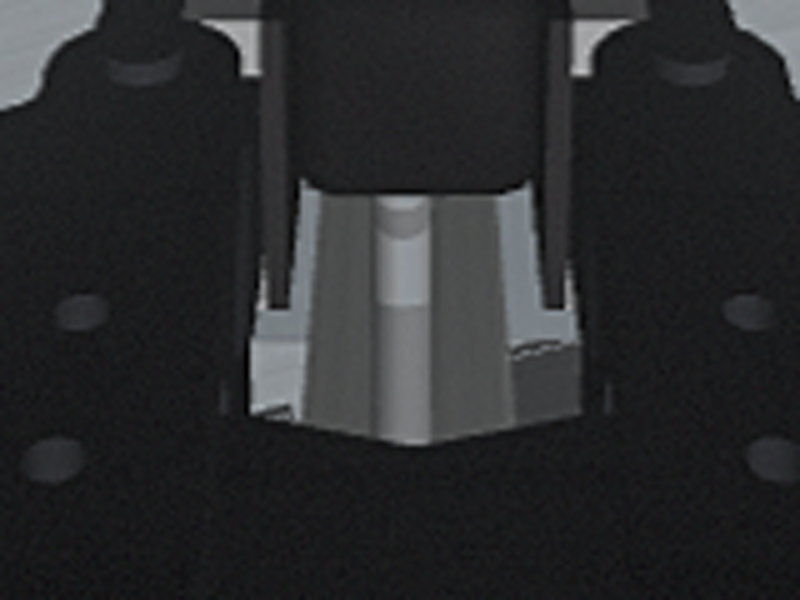

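The hook wire sits at column 320.4 and the grip at 323, so about −1.5 mm in tool y. The flat seat is at rows 328–341, which matches the prediction. Moving in over the tip.

Request:
{"name": "carry_out", "arguments": {"deltas": [{"ax": 0, "ay": 0, "az": 0, "x": -4, "y": -0.5, "z": 0, "hand": 10}, {"ax": 0, "ay": 0, "az": 0, "x": -12, "y": -1, "z": 0, "hand": 10}, {"ax": 0, "ay": 0, "az": 0, "x": -24, "y": -1.5, "z": 0, "hand": 10}, {"ax": 0, "ay": 0, "az": 0, "x": -37, "y": -1.5, "z": 0, "hand": 10}, {"ax": 0, "ay": 0, "az": 0, "x": -50, "y": -1.5, "z": 0, "hand": 10}, {"ax": 0, "ay": 0, "az": 0, "x": -63, "y": -1.5, "z": 0, "hand": 10}, {"ax": 0, "ay": 0, "az": 0, "x": -74, "y": -1.5, "z": 0, "hand": 10}, {"ax": 0, "ay": 0, "az": 0, "x": -81, "y": -1.5, "z": 0, "hand": 10}, {"ax": 0, "ay": 0, "az": 0, "x": -84, "y": -1.5, "z": 0, "hand": 10}, {"ax": 0, "ay": 0, "az": 0, "x": -85, "y": -1.5, "z": 0, "hand": 10}]}}

```text
time: 7.8
tcp_pos: [651.4, 73.7, 316.8]
ee_rot: [-0.461, -3.107, 0.0]
force: [0.1, -0.7, -4.3]
width: 17.3
```

Run:
```python
from h import *
s=r.read_state(); print(s['time'],s['tcp_pos'],s['ee_rot'],s['q'],s['force'],s['width'])
for n in ['side','scene','wrist']:
    im=r.read_camera(n); cv2.imwrite(f'pics/{n}6.png',im[:,:,::-1])
f=lambda n,x,y,w,h,k:cv2.resize(cv2.imread(f'pics/{n}6.png')[y:y+h,x:x+w],None,fx=k,fy=k,interpolation=cv2.INTER_CUBIC)
cv2.imwrite('pics/c6.png',np.hstack([f('scene',335,190,65,80,6),f('side',215,140,65,80,6)]))
s=r.read_state(); print(s['tcp_pos'],s['force'])
```

```text
7.8 [651.43857305  73.74222745 316.84377679] [-4.60536912e-01 -3.10696637e+00  1.97054924e-04] [1.12696305e-01 4.11578750e-01 4.92635500e-01 1.65254218e+00
 5.33716012e-05 4.07007695e-01] [ 0.11139937 -0.70148271 -4.34962125] 17.342438383731572
[650.84867707  74.03018444 317.45867135] [-0.301343   -0.11152207 -4.36017427]
```

View pics/c6.png

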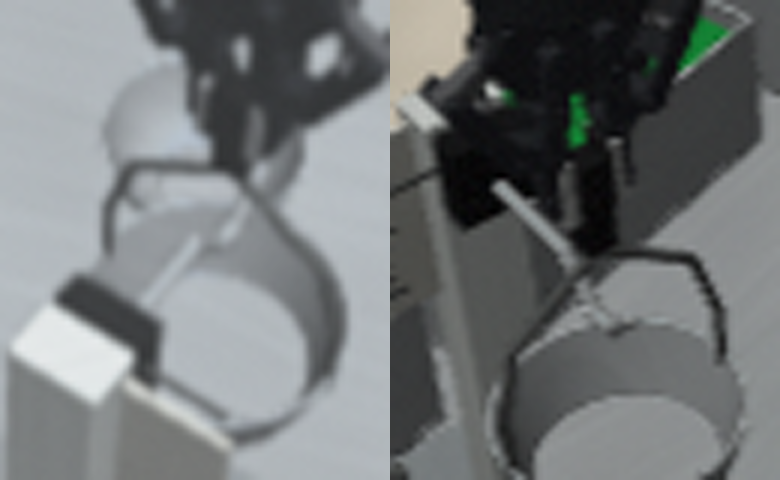

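View pics/wrist6.png

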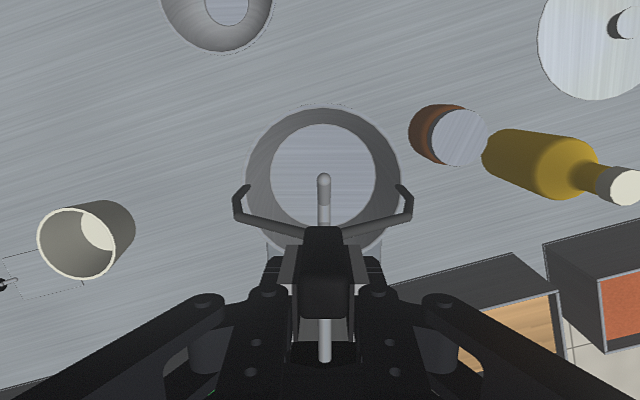

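Run:
```python
from h import *
c,s=np.cos(-.293),np.sin(-.293)
for X in ([-150,0,255],[-125,0,235]):
    print(X,proj('wrist',[771+c*X[0]-s*X[1],39.25+s*X[0]+c*X[1],X[2]])[0].round(1))
im=cv2.imread('pics/wrist6.png'); cv2.imwrite('pics/c7.png',cv2.resize(im[150:270,270:370],None,fx=5,fy=5,interpolation=cv2.INTER_CUBIC))
```

```text
[-150, 0, 255] [326.7 184.7]
[-125, 0, 235] [326.3 216.8]
```

View pics/c7.png

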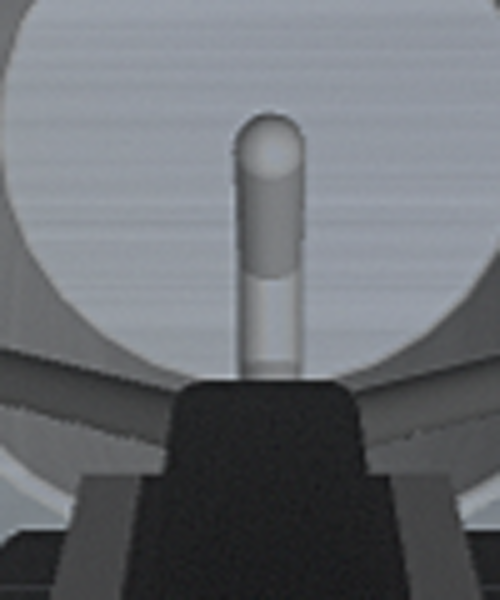

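The hook tip is at (324,179) and its flat at rows 205–222, about 2 mm closer to the robot than modelled. I'll shift +2 mm in tool x and lower to just above the seat.

Request:
{"name": "carry_out", "arguments": {"deltas": [{"ax": 0, "ay": 0, "az": 0, "x": 1, "y": 0, "z": 2, "hand": 10}, {"ax": 0, "ay": 0, "az": 0, "x": 2, "y": 0, "z": 6, "hand": 10}, {"ax": 0, "ay": 0, "az": 0, "x": 2, "y": 0, "z": 11, "hand": 10}, {"ax": 0, "ay": 0, "az": 0, "x": 2, "y": 0, "z": 16, "hand": 10}, {"ax": 0, "ay": 0, "az": 0, "x": 2, "y": 0, "z": 21, "hand": 10}, {"ax": 0, "ay": 0, "az": 0, "x": 2, "y": 0, "z": 26, "hand": 10}, {"ax": 0, "ay": 0, "az": 0, "x": 2, "y": 0, "z": 30, "hand": 10}, {"ax": 0, "ay": 0, "az": 0, "x": 2, "y": 0, "z": 33, "hand": 10}, {"ax": 0, "ay": 0, "az": 0, "x": 2, "y": 0, "z": 34, "hand": 10}, {"ax": 0, "ay": 0, "az": 0, "x": 2, "y": 0, "z": 34, "hand": 10}]}}

```text
time: 8.95
tcp_pos: [649.1, 74.5, 283.2]
ee_rot: [-0.46, -3.108, 0.0]
force: [-0.3, 0.6, -3.0]
width: 17.3
```

Request:
{"name": "carry_out", "arguments": {"deltas": [{"ax": 0, "ay": 0, "az": 0, "x": 0, "y": 0, "z": 1, "hand": 10}, {"ax": 0, "ay": 0, "az": 0, "x": 0, "y": 0, "z": 3, "hand": 10}, {"ax": 0, "ay": 0, "az": 0, "x": 0, "y": 0, "z": 5, "hand": 10}, {"ax": 0, "ay": 0, "az": 0, "x": 0, "y": 0, "z": 7, "hand": 10}, {"ax": 0, "ay": 0, "az": 0, "x": 0, "y": 0, "z": 9, "hand": 10}, {"ax": 0, "ay": 0, "az": 0, "x": 0, "y": 0, "z": 11, "hand": 10}, {"ax": 0, "ay": 0, "az": 0, "x": 0, "y": 0, "z": 13, "hand": 10}, {"ax": 0, "ay": 0, "az": 0, "x": 0, "y": 0, "z": 15, "hand": 10}, {"ax": 0, "ay": 0, "az": 0, "x": 0, "y": 0, "z": 15, "hand": 10}, {"ax": 0, "ay": 0, "az": 0, "x": 0, "y": 0, "z": 15, "hand": 10}]}}

```text
time: 9.95
tcp_pos: [649.2, 74.6, 268.4]
ee_rot: [0.46, 3.107, 0.0]
force: [-0.1, -0.3, -2.5]
width: 17.4
```

Run:
```python
from h import *
fs=[]
for n in ['side','scene','wrist']:
    s=r.read_state(); fs.append(s['force']);im=r.read_camera(n); cv2.imwrite(f'pics/{n}8.png',im[:,:,::-1])
f=lambda n,x,y,w,h,k:cv2.resize(cv2.imread(f'pics/{n}8.png')[y:y+h,x:x+w],None,fx=k,fy=k,interpolation=cv2.INTER_CUBIC)
cv2.imwrite('pics/c8.png',np.hstack([f('scene',335,190,65,80,6),f('side',215,140,65,80,6)]))
s=r.read_state(); print(s['time'],s['tcp_pos'],np.mean(fs,0),s['force'],s['width'],s['ee_rot'])
```

```text
10.1 [649.18362662  74.5419799  268.48804171] [ 0.42306583 -0.1479943  -2.34529077] [ 0.37836119 -0.40061359 -3.65115598] 17.31237409035463 [4.60010931e-01 3.10744225e+00 1.68026717e-04]
```

View pics/c8.png

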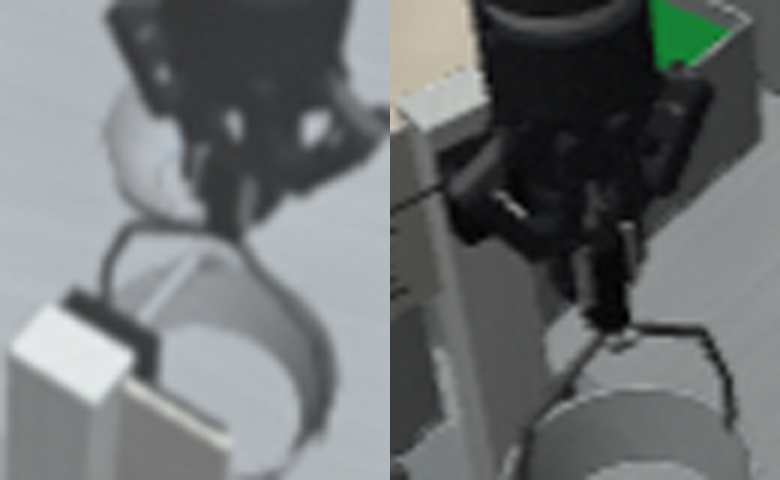

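View pics/wrist8.png

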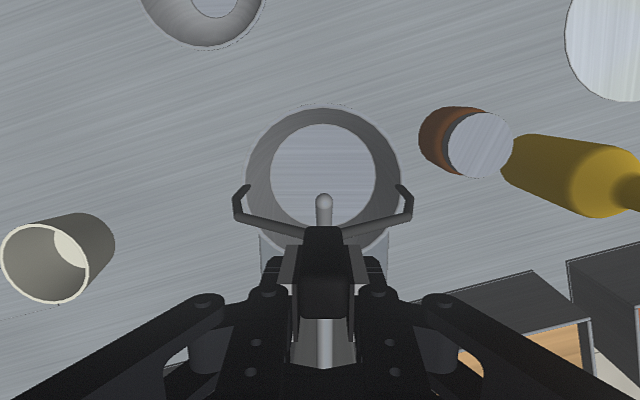

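The bail sits behind the tip, which is at (324,200) in the wrist picture, and the load is transferring. Lowering on to near equilibrium.

Request:
{"name": "carry_out", "arguments": {"deltas": [{"ax": 0, "ay": 0, "az": 0, "x": 0, "y": 0, "z": 1, "hand": 10}, {"ax": 0, "ay": 0, "az": 0, "x": 0, "y": 0, "z": 3, "hand": 10}, {"ax": 0, "ay": 0, "az": 0, "x": 0, "y": 0, "z": 5, "hand": 10}, {"ax": 0, "ay": 0, "az": 0, "x": 0, "y": 0, "z": 7, "hand": 10}, {"ax": 0, "ay": 0, "az": 0, "x": 0, "y": 0, "z": 9, "hand": 10}, {"ax": 0, "ay": 0, "az": 0, "x": 0, "y": 0, "z": 11, "hand": 10}, {"ax": 0, "ay": 0, "az": 0, "x": 0, "y": 0, "z": 13, "hand": 10}, {"ax": 0, "ay": 0, "az": 0, "x": 0, "y": 0, "z": 14, "hand": 10}, {"ax": 0, "ay": 0, "az": 0, "x": 0, "y": 0, "z": 14, "hand": 10}, {"ax": 0, "ay": 0, "az": 0, "x": 0, "y": 0, "z": 14, "hand": 10}]}}

```text
time: 11.1
tcp_pos: [649.2, 74.6, 254.5]
ee_rot: [0.46, 3.107, 0.0]
force: [0.8, -0.0, 0.3]
width: 17.1
```

Run:
```python
from h import *
fs=[]
for i in range(6):
    s=r.read_state(); fs.append(s['force'][2]);im=r.read_camera('side')
cv2.imwrite(f'pics/side9.png',im[:,:,::-1])
print(s['time'],s['tcp_pos'],np.mean(fs),np.round(fs,1),s['width'])
```

```text
11.35 [649.16203589  74.54402469 254.39399915] -0.16558357570964752 [ 0.3  0.6 -0.4 -0.7 -0.5 -0.2] 17.15847914524136
```

The residual force is about −0.2 N, so the hook carries nearly the full weight. Releasing gently.

Request:
{"name": "carry_out", "arguments": {"deltas": [{"ax": 0, "ay": 0, "az": 0, "x": 0, "y": 0, "z": 0, "hand": 18}, {"ax": 0, "ay": 0, "az": 0, "x": 0, "y": 0, "z": 0, "hand": 20}, {"ax": 0, "ay": 0, "az": 0, "x": 0, "y": 0, "z": 0, "hand": 24}, {"ax": 0, "ay": 0, "az": 0, "x": 0, "y": 0, "z": 0, "hand": 30}, {"ax": 0, "ay": 0, "az": 0, "x": 0, "y": 0, "z": 0, "hand": 38}, {"ax": 0, "ay": 0, "az": 0, "x": 0, "y": 0, "z": 0, "hand": 46}, {"ax": 0, "ay": 0, "az": 0, "x": 0, "y": 0, "z": 0, "hand": 50}, {"ax": 0, "ay": 0, "az": 0, "x": 0, "y": 0, "z": 0, "hand": 50}]}}

```text
time: 12.2
tcp_pos: [649.1, 74.5, 254.3]
ee_rot: [0.46, 3.108, -0.0]
force: [-0.4, -0.2, -0.1]
width: 50.2
```

Run:
```python
from h import *
s=r.read_state()
for n in ['side','scene','wrist']:
    im=r.read_camera(n); cv2.imwrite(f'pics/{n}10.png',im[:,:,::-1])
f=lambda n,x,y,w,h,k:cv2.resize(cv2.imread(f'pics/{n}10.png')[y:y+h,x:x+w],None,fx=k,fy=k,interpolation=cv2.INTER_CUBIC)
cv2.imwrite('pics/c10.png',np.hstack([f('scene',335,190,65,80,6),f('side',215,140,65,80,6)]))
print(s['time'],s['tcp_pos'],s['force'],s['width'])
```

```text
12.2 [649.13163997  74.532498   254.31232302] [-0.43584832 -0.1751777  -0.08528345] 50.19756408182719
```

View pics/c10.png

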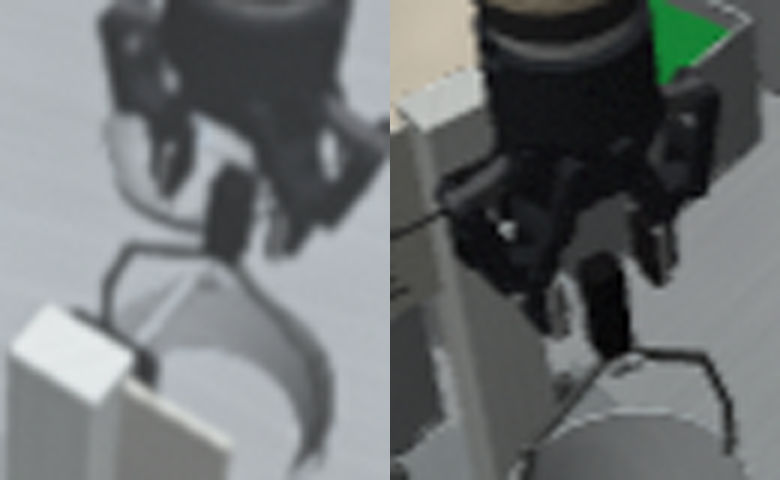

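View pics/wrist10.png

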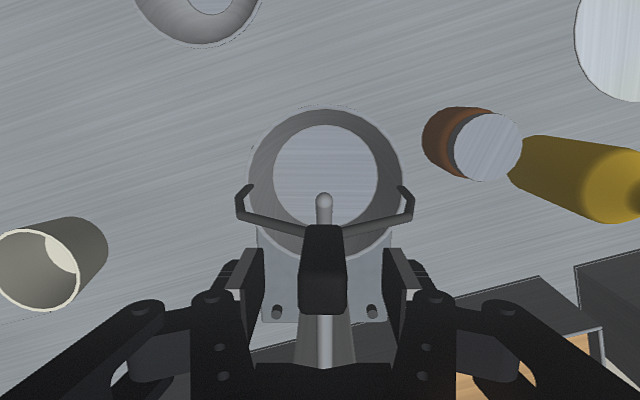

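The pan is let go and hanging, with the bail in the hook and the fingers clear on both sides. Retreating straight up, then going over to the key.

Request:
{"name": "carry_out", "arguments": {"deltas": [{"ax": 0, "ay": 0, "az": 0, "x": 0, "y": 0, "z": -5, "hand": 50}, {"ax": 0, "ay": 0, "az": 0, "x": 0, "y": 0, "z": -15, "hand": 50}, {"ax": 0, "ay": 0, "az": 0, "x": 0, "y": 0, "z": -30, "hand": 50}, {"ax": 0, "ay": 0, "az": 0, "x": 0, "y": 0, "z": -48, "hand": 50}, {"ax": 0, "ay": 0, "az": 0, "x": 0, "y": 0, "z": -65, "hand": 50}, {"ax": 0, "ay": 0, "az": 0, "x": 0, "y": 0, "z": -80, "hand": 50}, {"ax": 0, "ay": 0, "az": 0, "x": 0, "y": 0, "z": -90, "hand": 50}, {"ax": 0, "ay": 0, "az": 0, "x": 0, "y": 0, "z": -95, "hand": 50}, {"ax": 0, "ay": 0, "az": 0, "x": 0, "y": 0, "z": -95, "hand": 50}]}}

```text
time: 13.25
tcp_pos: [649.4, 74.6, 350.5]
ee_rot: [0.46, 3.106, 0.001]
force: [-0.7, 0.1, 0.5]
width: 50.1
```

Request:
{"name": "carry_out", "arguments": {"deltas": [{"ax": 0, "ay": 0, "az": 0, "x": 15, "y": 5, "z": 0, "hand": 30}, {"ax": 0, "ay": 0, "az": 0, "x": 45, "y": 16, "z": 0, "hand": 0}, {"ax": 0, "ay": 0, "az": 0, "x": 85, "y": 30, "z": 10, "hand": 0}, {"ax": 0, "ay": 0, "az": 0, "x": 125, "y": 44, "z": 30, "hand": 0}, {"ax": 0, "ay": 0, "az": 0, "x": 165, "y": 58, "z": 55, "hand": 0}, {"ax": 0, "ay": 0, "az": 0, "x": 205, "y": 72, "z": 80, "hand": 0}, {"ax": 0, "ay": 0, "az": 0, "x": 240, "y": 84, "z": 105, "hand": 0}, {"ax": 0, "ay": 0, "az": 0, "x": 270, "y": 94, "z": 125, "hand": 0}, {"ax": 0, "ay": 0, "az": 0, "x": 285, "y": 98, "z": 140, "hand": 0}, {"ax": 0, "ay": 0, "az": 0, "x": 285, "y": 98, "z": 145, "hand": 0}]}}

```text
time: 14.25
tcp_pos: [402.1, 251.1, 202.4]
ee_rot: [-0.455, -3.106, 0.003]
force: [-0.3, -0.4, -0.4]
width: 0.1
```

Run:
```python
from h import *
for n in ['side','scene','wrist']:
    s=r.read_state()
    im=r.read_camera(n); cv2.imwrite(f'pics/{n}11.png',im[:,:,::-1])
f=lambda n,x,y,w,h,k:cv2.resize(cv2.imread(f'pics/{n}11.png')[y:y+h,x:x+w],None,fx=k,fy=k,interpolation=cv2.INTER_CUBIC)
cv2.imwrite('pics/c11.png',np.hstack([f('scene',335,190,65,80,6),f('side',215,140,65,80,6)]))
print(s['time'],s['tcp_pos'],s['force'],s['width'])
for z in (50,54,57): print(z,proj('wrist',[404.9,251,z])[0].round(1))
t=s['tcp_pos']; print('tcp axis', [proj('wrist',[t[0],t[1],z])[0].round(1).tolist() for z in (57,)])
```

```text
14.35 [404.27712321 250.64890776 203.59186734] [ 0.80631476  1.0401393  -0.21206267] -0.07985997806718928
50 [324.1 189. ]
54 [324.1 190.2]
57 [324.2 191.1]
tcp axis [[323.5, 190.4]]
```

View pics/c11.png

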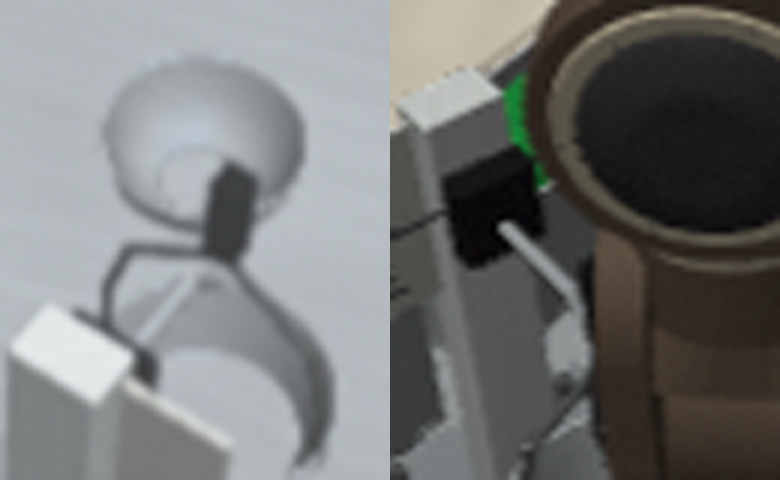

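View pics/wrist11.png

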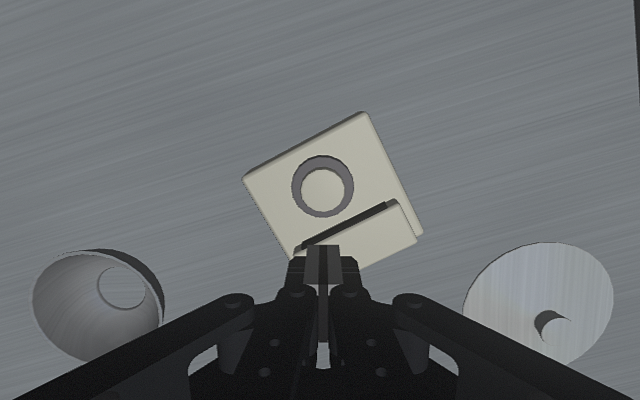

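The key top is at (322,187) and the tool axis projects to (323.5,190), so I shift (+2, −1). The pan hangs unchanged in the scene picture.

Request:
{"name": "carry_out", "arguments": {"deltas": [{"ax": 0, "ay": 0, "az": 0, "x": 2, "y": -1, "z": 10, "hand": 0}, {"ax": 0, "ay": 0, "az": 0, "x": 2, "y": -1, "z": 30, "hand": 0}, {"ax": 0, "ay": 0, "az": 0, "x": 2, "y": -1, "z": 55, "hand": 0}, {"ax": 0, "ay": 0, "az": 0, "x": 2, "y": -1, "z": 80, "hand": 0}, {"ax": 0, "ay": 0, "az": 0, "x": 2, "y": -1, "z": 100, "hand": 0}, {"ax": 0, "ay": 0, "az": 0, "x": 2, "y": -1, "z": 113, "hand": 0}, {"ax": 0, "ay": 0, "az": 0, "x": 2, "y": -1, "z": 119, "hand": 0}, {"ax": 0, "ay": 0, "az": 0, "x": 2, "y": -1, "z": 122, "hand": 0}, {"ax": 0, "ay": 0, "az": 0, "x": 2, "y": -1, "z": 122, "hand": 0}, {"ax": 0, "ay": 0, "az": 0, "x": 2, "y": -1, "z": 122, "hand": 0}]}}

```text
time: 15.4
tcp_pos: [403.1, 250.8, 83.1]
ee_rot: [0.46, 3.107, 0.001]
force: [-0.5, 0.7, 0.5]
width: -0.0
```

Run:
```python
from h import *
for n in ['side','scene','wrist']:
    s=r.read_state()
    im=r.read_camera(n); cv2.imwrite(f'pics/{n}12.png',im[:,:,::-1])
f=lambda n,x,y,w,h,k:cv2.resize(cv2.imread(f'pics/{n}12.png')[y:y+h,x:x+w],None,fx=k,fy=k,interpolation=cv2.INTER_CUBIC)
cv2.imwrite('pics/c12.png',np.hstack([f('scene',400,190,65,80,6),f('side',250,260,65,80,6)]))
print(s['time'],s['tcp_pos'],s['force'],s['width'])
a=cv2.imread('pics/scene11.png')[190:270,335:400].astype(int);b=cv2.imread('pics/scene12.png')[190:270,335:400].astype(int);print('diff',abs(a-b).max(),abs(a-b).mean())
```

```text
15.5 [403.00500147 250.84657149  83.09474822] [0.4491285  0.37893621 0.67532836] 0.15112913786828683
diff 4 1.2457051282051281
```

View pics/c12.png

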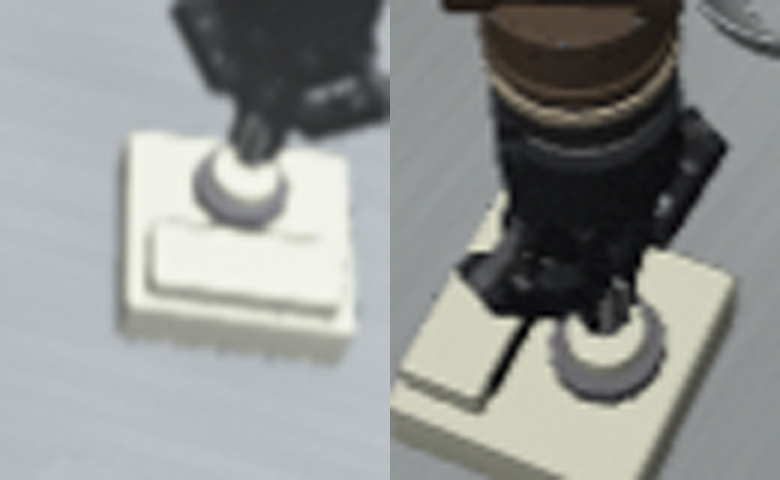

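View pics/wrist12.png

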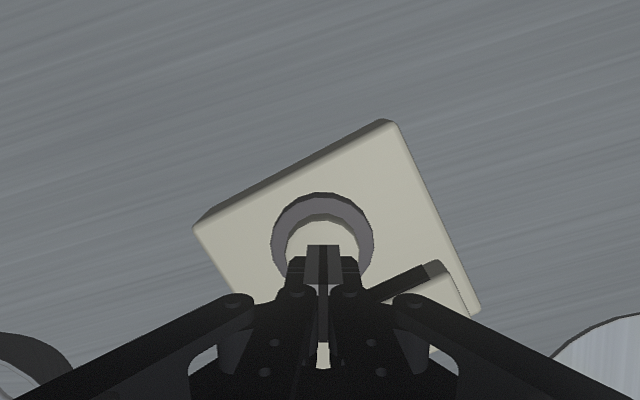

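The fingertips are centred over the key, and the pan region is unchanged between pictures taken 1.2 s apart (difference is only noise). Pressing step by step.

Request:
{"name": "carry_out", "arguments": {"deltas": [{"ax": 0, "ay": 0, "az": 0, "x": 0, "y": 0, "z": 4, "hand": 0}, {"ax": 0, "ay": 0, "az": 0, "x": 0, "y": 0, "z": 8, "hand": 0}, {"ax": 0, "ay": 0, "az": 0, "x": 0, "y": 0, "z": 10, "hand": 0}, {"ax": 0, "ay": 0, "az": 0, "x": 0, "y": 0, "z": 11, "hand": 0}, {"ax": 0, "ay": 0, "az": 0, "x": 0, "y": 0, "z": 12, "hand": 0}, {"ax": 0, "ay": 0, "az": 0, "x": 0, "y": 0, "z": 13, "hand": 0}, {"ax": 0, "ay": 0, "az": 0, "x": 0, "y": 0, "z": 14, "hand": 0}, {"ax": 0, "ay": 0, "az": 0, "x": 0, "y": 0, "z": 15, "hand": 0}, {"ax": 0, "ay": 0, "az": 0, "x": 0, "y": 0, "z": 15, "hand": 0}]}}

```text
time: 16.45
tcp_pos: [402.3, 250.4, 67.2]
ee_rot: [-0.46, -3.107, 0.0]
force: [-2.9, -1.5, 3.9]
width: 0.2
```

Request:
{"name": "carry_out", "arguments": {"deltas": [{"ax": 0, "ay": 0, "az": 0, "x": 0, "y": 0, "z": 1, "hand": 0}, {"ax": 0, "ay": 0, "az": 0, "x": 0, "y": 0, "z": 2, "hand": 0}, {"ax": 0, "ay": 0, "az": 0, "x": 0, "y": 0, "z": 2, "hand": 0}]}}

```text
time: 16.75
tcp_pos: [402.6, 250.5, 66.0]
ee_rot: [0.46, 3.107, 0.0]
force: [-3.2, -2.5, 9.2]
width: -0.0
```

Run:
```python
from h import *
fs=[]
for n in ['side','scene','wrist']:
    s=r.read_state();fs.append(s['force'])
    im=r.read_camera(n); cv2.imwrite(f'pics/{n}13.png',im[:,:,::-1])
print(s['time'],s['tcp_pos'],np.round(fs,1))
im=cv2.imread('pics/wrist13.png'); cv2.imwrite('pics/c13.png',cv2.resize(im[150:300,220:420],None,fx=4,fy=4))
```

```text
16.85 [402.53556053 250.53881763  65.92408925] [[-3.2 -2.5  9.2]
 [-3.7 -2.1  9.3]
 [-4.3 -1.7  8.8]]
```

View pics/c13.png

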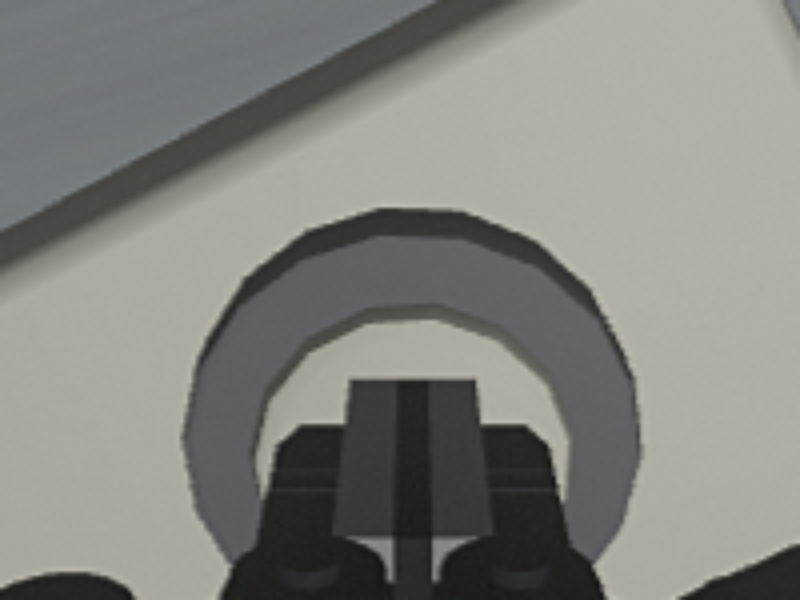

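Request:
{"name": "carry_out", "arguments": {"deltas": [{"ax": 0, "ay": 0, "az": 0, "x": 0, "y": 0, "z": 1, "hand": 0}, {"ax": 0, "ay": 0, "az": 0, "x": 0, "y": 0, "z": 1, "hand": 0}]}}

```text
time: 17.1
tcp_pos: [402.6, 250.6, 65.8]
ee_rot: [0.46, 3.107, 0.001]
force: [-6.5, -3.9, 16.2]
width: 0.0
```

The force rose to 16 N with no further travel, so the key is fully down at its stop. Letting it up.

Request:
{"name": "carry_out", "arguments": {"deltas": [{"ax": 0, "ay": 0, "az": 0, "x": 0, "y": 0, "z": -2, "hand": 0}, {"ax": 0, "ay": 0, "az": 0, "x": 0, "y": 0, "z": -6, "hand": 0}, {"ax": 0, "ay": 0, "az": 0, "x": 0, "y": 0, "z": -12, "hand": 0}, {"ax": 0, "ay": 0, "az": 0, "x": 0, "y": 0, "z": -30, "hand": 0}, {"ax": 0, "ay": 0, "az": 0, "x": 0, "y": 0, "z": -60, "hand": 0}, {"ax": 0, "ay": 0, "az": 0, "x": 0, "y": 0, "z": -95, "hand": 0}, {"ax": 0, "ay": 0, "az": 0, "x": 0, "y": 0, "z": -130, "hand": 0}, {"ax": 0, "ay": 0, "az": 0, "x": 0, "y": 0, "z": -150, "hand": 0}, {"ax": 0, "ay": 0, "az": 0, "x": 0, "y": 0, "z": -150, "hand": 0}, {"ax": 0, "ay": 0, "az": 0, "x": 0, "y": 0, "z": -150, "hand": 0}]}}

```text
time: 18.1
tcp_pos: [402.9, 250.7, 214.2]
ee_rot: [0.46, 3.107, 0.001]
force: [-0.5, -0.2, -0.6]
width: -0.0
```

Run:
```python
from h import *
for n in ['side','scene','wrist']:
    s=r.read_state()
    im=r.read_camera(n); cv2.imwrite(f'pics/{n}14.png',im[:,:,::-1])
print(s['time'],s['tcp_pos'],s['force'])
g=lambda k:cv2.imread(f'pics/{k}.png')[190:270,335:400].astype(int)
for k in('scene12','scene13'): print(k,abs(g(k)-g('scene14')).max())
a=cv2.imread('pics/scene14.png');b=cv2.imread('pics/scene0.png')
cv2.imwrite('pics/c14.png',cv2.resize(np.hstack([cv2.imread('pics/wrist14.png')[120:270,220:420],a[150:300,300:500]]),None,fx=2,fy=2))
```

```text
18.2 [402.14495839 250.25226399 213.0073621 ] [ 0.12875293 -0.26711906 -0.00319051]
scene12 4
scene13 4
```

View pics/c14.png

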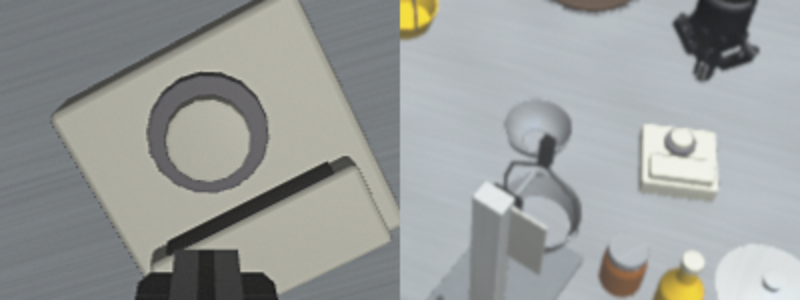

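View pics/scene14.png

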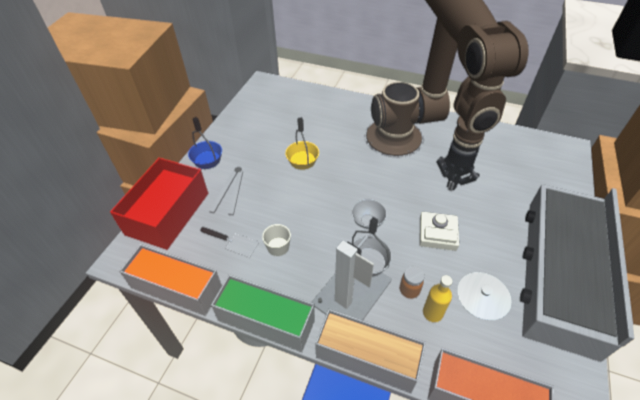

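The key is up, the pan hangs still at (372,245), and no bystander has shifted in the picture. Handing in.

```bash
python3 -c "
from rig import r
print(r.hand_in(), r.read_state()['time'])"
```

```text
the job is handed in; nothing more can be done
the job is handed in; nothing more can be done
```

I hung the pan by its bail on the hook, pressed the zero key fully down once the pan was still, let it come up again, and handed the job in. The clock stood at 18.2 s of the 59 s allowed at my last look.

**Pan:** I eased its weight on at about 2 mm per 0.1 s. Before I let go, the force left on the gripper was about −0.2 N, so the hook carried nearly all of the weight. From the arm's height I estimate the hook dipped about 24 mm. Scene pictures before, during and after the key press showed the pan region unchanged apart from noise.

**Zero key:** pressing on raised the force from 9 N to 16 N with almost no extra travel, so the key was at its stop. The last wrist picture shows the key up.

**Counter:** the last scene picture shows no bystander shifted, by eye. The robot was clear of everything, with about 0 N of force on the tool.

**Checks that disagreed:**
- The networks mislabelled some things, for example the bottle as the console. I used their results only where they matched the pictures.
- My first stand fit had wrong corner matches and I redid it.
- My first move call was refused for missing keys, and nothing moved.
- Locating the hook seat by triangulation put it about 11 mm low. I relied on the stated height and the wrist picture instead, and lowering the pan by those worked.

I could not read the hook and key travel directly, and no verdict was reported.

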